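# Clamp a stuck serum bottle in the squeeze-handle bench clamp

## Robot

A 6-joint arm with a two-finger parallel gripper is mounted at the origin on the work surface. World frame = base frame: x ahead of the robot, y to its left, z up, the work surface at z = 0. Lengths are in mm, angles in rad, forces in N, time in s.
With the tool pointing down it reaches from about 275 to 975 mm from the base axis. Payload 8.4 kg.
Tool frame: the origin (TCP) lies midway between the tips of the shut fingers; the grasp point (between the pads) lies 19 mm behind it; y points along the fingers, z is the direction in which the jaws open and shut, and the axes are right-handed (so a half turn about y gives the same grasp; the last joint's range is limited). The gripper opens to 92 mm and grips with 3 to 60 N. Pads are 20 mm wide; open, the fingers measure 128 mm over their backs; the gripper's body (75 mm by 189 mm) begins 69 mm behind the grasp point.
Start: joints at [-1.284, 0.353, 1.633, -0, 1.155, -0.002], TCP at [178, -599.119, 214.583] pointing down, gripper open.
Joint ranges: [-2.63, 2.63], [-0.92, 2.1], [0.06, 2.66], [-1.3, 4.44], [0, 2.69], [-3.02, 3.02]. Speed limits (rad/s): [2.22, 2.22, 2.79, 3.14, 3.14, 3.14].

## Interface

Orientations are given as a unit quaternion [x, y, z, w].
In Python, from plant import robot gives the robot as it stands. The module is installed in compiled form; this text tells all that it offers.
- The arm moves only by the tool play_rows, never from a script. Its argument "steps" is a list of rows, each a list of 2 entries, a list of its own where there are three numbers: the shift along the world's x, y, z in m, then the turn about the world's z in rad. In form: [[[tx, ty, tz], turn], ...]. A call has 1 to 12 rows; each row is the pose to reach, as a shift and turn from the pose measured when the call began; what a row does not reach only later rows make up. A row lasts 1/12 s, in which the tool goes at most 41.7 mm and 7.16 degrees, less where a joint would pass 70% of its speed; a pose out of reach is approached as far as the arm can. A call with a gripper value outside its range is refused whole. "gripper" is the finger opening in m, from 0 to 0.0919, set as the call begins (left out, the last holds). The fingers move at their own pace and stop on an object; "squeeze" is the grip in N (left out, the last holds). Time passes only in rows, so rows that repeat a pose let the fingers close. It gives the time, the measured TCP pose, the force and the opening at its end, in the units of the state.
- robot.sense(): the state, without advancing time (a new reading comes with each control period).
- robot.grab_frame(name): name is "side" or "top" or "wrist"; returns the picture (384x512x3 uint8, red, green, blue); there is no depth.
- robot.calibration(name): a dict with "K" (3x3 intrinsics, pixels), "R" (3x3) and "t" (3): a world point X has camera coordinates R X + t. Camera axes: x right, y down, z forward; pixel columns grow to the right and rows downward; lengths in mm; the calibration is good to about 2 mm. A picture is of the moment at which its call begins: read the wrist's pose just before it. calibration takes no time and is no camera call; for the wrist camera it gives the pose at the moment of the call.
- robot.close_job(): hands the job in, once; it reports no verdict.
The state is a dict: "time": time; "joint_pos": joint angles; "dq": joint speeds; "effort": joint torques, N m; "tcp_pos": TCP position; "tool_rot": TCP orientation; "force": force on the tool from outside, world axes, zero at the start; "moment": the same for the moment, N m; "finger_gap": finger opening in mm.
Only numpy, scipy, OpenCV 4.12 (cv2) and the standard library are available. Lean on these libraries where they do the work, as an engineer would, in place of code of your own. Each camera call takes 0.05 s, during which the arm holds its last target. There are 200 camera calls.

## Task

The cap of the amber serum bottle is stuck: lay the bottle on its side in the clamp's cradle with its neck through the fork, then pump the clamp's two blue handles (squeeze, let go, squeeze again) until the jaw's rubber nose presses the bottle against the fork and is itself pushed back about half way, never so far that the green part of its rod disappears, which would crush the glass. Move the jaw only by its handles and leave the other things on the counter alone. Finish while holding: keep the handles squeezed and do not let go, so that I can twist the cap off.

Things in the scene. Friction and masses are not known exactly. Their poses are not given: they have to be found in the camera images.
- bottle: amber glass bottle with a white label and a gold cap, standing upright on the counter at the start, about 0.16 kg. Round body 44 mm in diameter and 90 mm long with a flat shoulder at its top; then a neck 18 mm in diameter and the cap 22 mm in diameter, up to 126 mm. Origin: centre of its base; its z axis runs along the bottle from base to cap.
- clamp: bench clamp fixed to the counter, white base plate 375 x 100 x 12 mm. Frame: x level from the handle end to the fork end, y level across, z up; origin on the counter under the fork's inner face (x = 0). Going back from the fork: cradle, jaw with its nose, white housing 40 mm wide and 85 mm high (x -262 to -198 mm), handles. With the shoulder against the fork the bottle's base is at x = -90 mm.
- fork (a point): centre of the fork's inner face, on the axis of a lying bottle, 62 mm above the counter; axes as the clamp's. The fork is an upright plate 8 mm thick (on the +x side of this point), 66 mm wide, top 74 mm above the counter, with a slot 34 mm wide, open at the top, floor 45 mm up. Neck and cap pass through the slot; the bottle's shoulder comes against this face.
- cradle (a point): where the middle of the bottle's body comes when it lies in the cradle: on its axis, 45 mm behind the fork's inner face, 62 mm above the counter; axes as the clamp's. Two V saddles, 12 mm thick and 32 to 38 mm wide, at clamp x = -76 and -16 mm, carry the bottle level along clamp x; fingers have room between them.
- handles (a point): point midway between the handles where they are squeezed, 85 mm above the counter, 300 mm behind the fork's inner face; axes as the clamp's. The handles are two blue upright plates with black outer faces, on its +y and -y sides, squeezed together along y: 85 mm long (clamp x -318 to -233 mm), 58 to 110 mm above the counter. Over their outer faces here: 64 mm let go, 44 mm fully squeezed.
- trigger (a joint): angle of both handles: 0 let go (they spring open), 0.153 rad fully squeezed, at a firm stop; takes 3 to 15 N a side. A full squeeze drives the jaw 8 mm towards the fork (after 2 mm idle; the first may give less). Let go right back to 0, the jaw stays (a brake holds up to 10 N) and the ratchet takes the next tooth. A squeeze may stop part way.
- jaw: moving jaw: blue upright plate 14 mm thick, 52 mm wide, top 80 mm above the counter, on a ladder bar through the housing. Axes as the clamp's; its origin is at the clamp's when the jaw is fully back and moves with it along clamp x towards the fork (70 mm at most). Move it only by the handles.
- nose_face (a point): centre of the rubber face of the jaw's sprung nose (disc 28 mm in diameter facing the fork, 62 mm above the counter). With the nose out it stands 32 mm ahead of the jaw plate: 8 mm disc, 8 mm of red rod, then 16 mm of green rod next to the plate. At the start it is 22 to 40 mm short of the base of a bottle that touches the fork.
- nose (a joint): how far the nose is pushed back into the jaw, in m: 0 free, 0.022 at its end; its spring gives 0.8 N per mm. About 0.010 is right; above 0.016 the green part of the rod has vanished into the jaw plate and the glass is crushed.
- pump_bottle: white pump bottle, 54 mm in diameter, 171 mm high, standing; leave alone. Origin: centre of its base.
- jar: round glass jar with a gold lid, 74 mm in diameter, 70 mm high, standing; leave alone. Origin: centre of its base.
- pink_case: pink carry case, 136 x 206 mm, 126 mm high; leave alone. Origin: centre of its base.
Things that resemble listed ones, but are neither listed nor needed, are in the scene too. What is shaped like the bottle but red is not meant.

How it is judged:
By the outcome, as a careful person would: the job done as asked, in the order asked, and still so for the second after the job is handed in, while the arm keeps its last pose, push and grip.
It also fails if it takes over 64 s, if anything falls off the work surface, if the arm or the gripper's body presses on something with over 40 N, if the wrist force passes 120 N, or if a joint passes its speed limit or range.

## Working session

There is one attempt and no reset: what is moved stays moved. The work goes in short steps, Python scripts to look and compute and a tool call to move; the robot and the scene stay as the last step left them, time stands still between calls to the robot, and variables do not carry over. Pictures are saved under pics/ and viewed, about 8 in all and at most 12, crops included, and the job is handed in when it is done.

Besides the shell and the picture viewer there is one more tool, called after ">>>" in YAML: its name, and indented under it one key for each argument. play_rows: Moves the arm, as the interface text tells. Its arguments: {"type":"object","properties":{"steps":{"type":"array","items":{"type":"array"}},"gripper":{"type":"number"},"squeeze":{"type":"number"}},"required":["steps"]}

```bash
mkdir -p pics; ls; cat > h.py <<'E'
import numpy as np, cv2
from plant import robot
def grab(n,f):
    c=robot.calibration(n); im=robot.grab_frame(n); cv2.imwrite('pics/'+f+'.png',cv2.cvtColor(im,cv2.COLOR_RGB2BGR)); np.savez('pics/'+f,K=c['K'],R=c['R'],t=c['t']); return im
def ray(f,u,v):
    c=np.load('pics/'+f+'.npz'); d=c['R'].T@np.linalg.inv(c['K'])@[u,v,1]; return -c['R'].T@c['t'],d
def onz(f,u,v,z):
    o,d=ray(f,u,v); return (o+d*(z-o[2])/d[2]).round(1)
def proj(f,X):
    c=np.load('pics/'+f+'.npz'); p=c['K']@(c['R']@np.array(X,float)+np.ravel(c['t'])); return (p[:2]/p[2]).round(1)
E
python3 - <<'E'
from h import *
s=robot.sense(); print({k:np.round(v,3) for k,v in s.items()})
a=grab('top','top0');b=grab('side','side0');grab('wrist','wrist0')
for n in('top','side','wrist'):
    c=np.load(f'pics/{n}0.npz'); print(n,(-c['R'].T@c['t']).round(0),c['R'].round(2).tolist(),c['K'][0,0])
E
```

```text
pics
{'time': np.float64(0.0), 'joint_pos': array([-1.284,  0.354,  1.634, -0.   ,  1.155, -0.002]), 'dq': array([ 0.   ,  0.001, -0.   ,  0.   , -0.   ,  0.   ]), 'effort': array([-1.0000e-03, -5.9384e+01, -3.3422e+01,  7.0000e-02,  2.3000e-02,
       -0.0000e+00]), 'tcp_pos': array([ 177.83 , -598.649,  213.869]), 'tool_rot': array([-0.102,  0.7  , -0.699,  0.102]), 'force': array([-0.516, -0.698,  0.278]), 'moment': array([-0.005,  0.005,  0.061]), 'finger_gap': np.float64(92.033)}
top [ 368.  -52. 1163.] [[0.07, -1.0, 0.01], [-0.97, -0.07, -0.23], [0.23, 0.01, -0.97]] 368.0446091760546
side [361. 751. 915.] [[-0.94, -0.33, 0.01], [-0.24, 0.66, -0.71], [0.23, -0.67, -0.7]] 396.79979677155245
wrist [ 243. -580.  384.] [[0.28, -0.96, -0.0], [-0.93, -0.28, 0.24], [-0.23, -0.07, -0.97]] 287.12334390372314
```

View pics/top0.png

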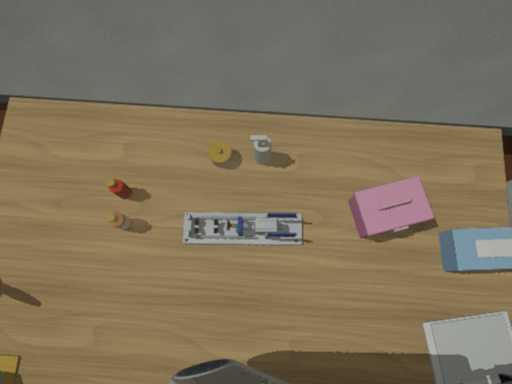

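View pics/side0.png

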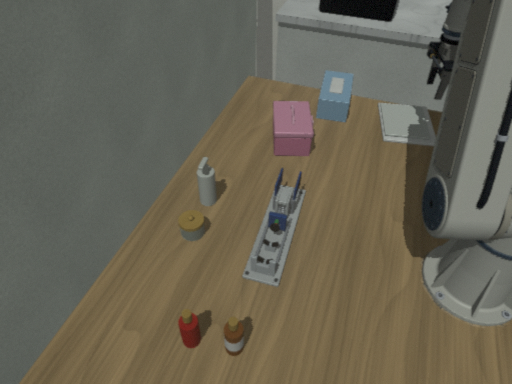

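```bash
python3 - <<'E'
from h import *
t=cv2.imread('pics/top0.png');s=cv2.imread('pics/side0.png')
a=cv2.resize(t[170:250,90:310],None,fx=3.6,fy=3.6,interpolation=3)
b=cv2.resize(s[300:365,165:260],None,fx=4,fy=4,interpolation=3)
c=cv2.resize(s[160:285,240:330],None,fx=2.3,fy=2.3,interpolation=3)
o=np.zeros((600,800,3),np.uint8);o[:a.shape[0],:a.shape[1]]=a;o[300:300+b.shape[0],:b.shape[1]]=b;o[300:300+c.shape[0],400:400+c.shape[1]]=c
cv2.imwrite('pics/crop1.png',o)
# base plate: bright low-sat
hsv=cv2.cvtColor(t,cv2.COLOR_BGR2HSV)
m=((hsv[...,1]<60)&(hsv[...,2]>100)).astype(np.uint8); roi=np.zeros_like(m);roi[200:255,170:315]=m[200:255,170:315]
roi=cv2.morphologyEx(roi,cv2.MORPH_CLOSE,np.ones((9,9)))
r=cv2.minAreaRect(cv2.findNonZero(roi));P=cv2.boxPoints(r);print(r)
W=np.array([onz('top0',*p,12) for p in P]);print(P.tolist(),W.tolist())
# bottle: side base / cap
for q in [(125,222),(114,216)]: print(onz('top0',*q,0),onz('top0',*q,126))
print(onz('side0',234,318,126),onz('side0',234,351,0))
E
```

```text
((241.99996948242188, 228.0), (119.99998474121094, 31.999996185302734), 0.0)
[[181.99996948242188, 244.0], [181.99996948242188, 212.0], [301.9999694824219, 212.0], [301.9999694824219, 244.0]] [[477.0, 189.7, 12.0], [578.0, 201.4, 12.0], [603.9, -179.7, 12.0], [502.2, -183.8, 12.0]]
[535.5 381.5   0. ] [517.3 334.6 126. ]
[552.4 419.5   0. ] [532.4 368.5 126. ]
[530.2 373.8 126. ] [526.9 390.4   0. ]
```

View pics/crop1.png

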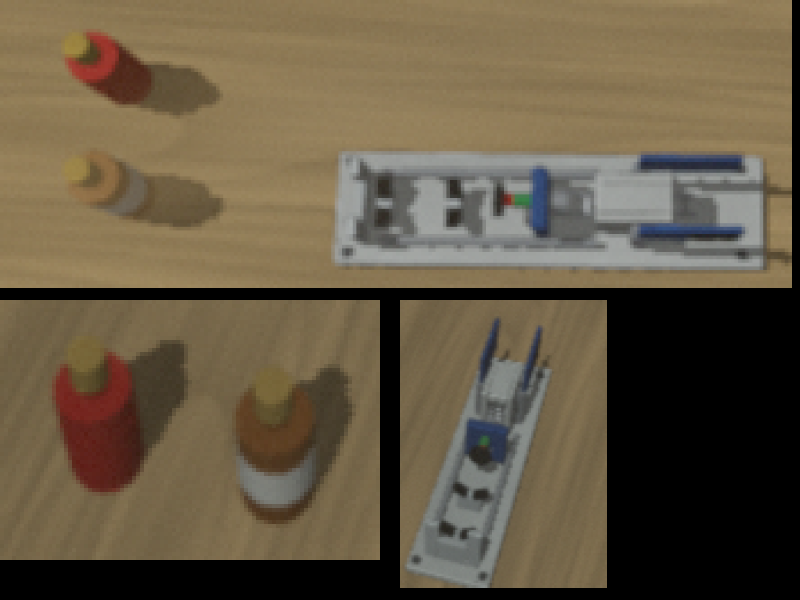

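```bash
python3 - <<'E'
from h import *
from scipy.spatial.transform import Rotation as Ro
s=robot.sense();M=Ro.from_quat(s['tool_rot']).as_matrix();print(M.round(3))
c=robot.calibration('wrist');p=-c['R'].T@c['t'];print(M.T@(p-s['tcp_pos']), (c['R']@M).round(2))
print(onz('top0',110.8,216.7,126),onz('side0',232.5,318.5,126))
E
```

```text
[[-0.959 -0.     0.285]
 [-0.285  0.001 -0.959]
 [-0.    -1.    -0.001]]
[ -67.89763996 -170.39851459    0.33196713] [[-0.    0.    1.  ]
 [ 0.97 -0.24  0.  ]
 [ 0.24  0.97 -0.  ]]
[529.8 377.3 126. ] [532.8 375.9 126. ]
```

>>> play_rows:
  steps:
    - [[0.35,0.73,0.05],1.35]
    - [[0.35,0.73,0.05],1.35]
    - [[0.35,0.73,0.05],1.35]
    - [[0.35,0.73,0.05],1.35]
    - [[0.35,0.73,0.05],1.35]
    - [[0.35,0.73,0.05],1.35]
    - [[0.35,0.73,0.05],1.35]
    - [[0.35,0.73,0.05],1.35]
    - [[0.35,0.73,0.05],1.35]
    - [[0.35,0.73,0.05],1.35]
    - [[0.35,0.73,0.05],1.35]
    - [[0.35,0.73,0.05],1.35]

```text
time: 1.15
tcp_pos: [393.9, -147.1, 245.3]
tool_rot: [0.518, -0.481, 0.481, -0.518]
force: [1.4, 0.2, -0.3]
finger_gap: 91.9
```

>>> play_rows:
  steps:
    - [[0.133,0.267,0.02],0]
    - [[0.133,0.267,0.02],0]
    - [[0.133,0.267,0.02],0]
    - [[0.133,0.267,0.02],0]
    - [[0.133,0.267,0.02],0]
    - [[0.133,0.267,0.02],0]
    - [[0.133,0.267,0.02],0]
    - [[0.133,0.267,0.02],0]
    - [[0.133,0.267,0.02],0]
    - [[0.133,0.267,0.02],0]

```text
time: 1.98
tcp_pos: [526.3, 119.8, 264.7]
tool_rot: [0.519, -0.481, 0.48, -0.518]
force: [0.1, 0.1, 0.2]
finger_gap: 92.0
```

```bash
python3 - <<'E'
from h import *
from scipy.spatial.transform import Rotation as Ro
im=grab('wrist','w1'); s=robot.sense();M=Ro.from_quat(s['tool_rot']).as_matrix();print(s['tcp_pos'],M[:,2],s['time'])
t=cv2.imread('pics/w1.png');cv2.imwrite('pics/w1b.png',cv2.resize(t,None,fx=1.5,fy=1.5,interpolation=3))
E
```

```text
[526.03406852 119.02210231 264.82061313] [ 0.99722822  0.07437544 -0.00204181] 2.0333
```

View pics/w1b.png

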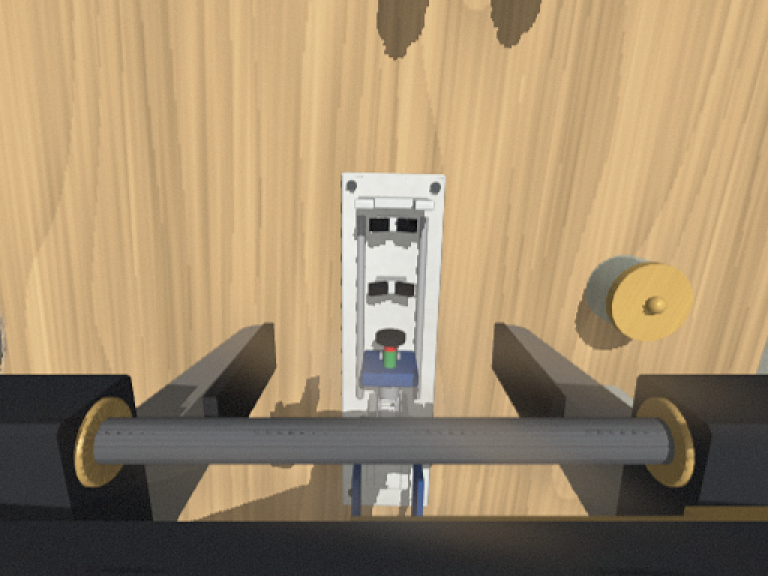

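```bash
python3 - <<'E'
from h import *
g=lambda u,v,z:onz('w1',u/1.5,v/1.5,z)
for n,u,v,z in [('TL',342,174,12),('TR',445,175,12),('L low',342,400,12),('R low',436.5,400,12),('forkinL',357,208.5,74),('forkinR',433,208.5,74),('s1L',378,225,60),('s1R',407,225,60),('s2L',377,289,60),('s2R',405,289,60),('nose',391,332,76),('jawfrontL',362,362,80),('jawfrontR',417,362,80),('hL',356,480,110),('hR',418,480,110)]: print(n,g(u,v,z))
for z in(15,30,45,60): print('rods',z,g(361,300,z),g(424,300,z))
# rods in top view: crop px rows 163/3.6+170 and 243/3.6+170
for z in(15,30,45,60): print('top',z,onz('top0',90+450/3.6,170+163/3.6,z),onz('top0',90+450/3.6,170+243/3.6,z))
E
```

```text
TL [480.9 188.1  12. ]
TR [578.6 194.6  12. ]
L low [493.3 -49.   12. ]
R low [595.5 -41.1  12. ]
forkinL [500.6 161.4  74. ]
forkinR [563.3 166.1  74. ]
s1L [518.8 147.7  60. ]
s1R [543.9 149.6  60. ]
s2L [522.1  90.4  60. ]
s2R [547.2  92.4  60. ]
nose [537.2  56.4  76. ]
jawfrontL [513.6  27.7  80. ]
jawfrontR [562.3  31.4  80. ]
hL [516.1 -70.7 110. ]
hR [570.3 -66.5 110. ]
rods 15 [506.8  66.1  15. ] [570.5  70.9  15. ]
rods 30 [507.3  70.4  30. ] [568.7  75.1  30. ]
rods 45 [507.9  74.7  45. ] [567.   79.3  45. ]
rods 60 [508.4  79.1  60. ] [565.2  83.4  60. ]
top 15 [574.   95.3  15. ] [503.8  88.7  15. ]
top 30 [571.3  93.4  30. ] [502.   86.8  30. ]
top 45 [568.6  91.5  45. ] [500.2  85.   45. ]
top 60 [565.9  89.6  60. ] [498.4  83.2  60. ]
```

```bash
python3 - <<'E'
from h import *
print('red',onz('top0',90+75/3.6,170+46/3.6,126),onz('side0',165+87/4,300+348/4,126))
E
```

```text
red [629.4 393.3 126. ] [562.4 534.1 126. ]
```

>>> play_rows:
  gripper: 0.055
  steps:
    - [[0.004,0.245,-0.03],-0.012]
    - [[0.004,0.245,-0.03],-0.012]
    - [[0.004,0.245,-0.03],-0.012]
    - [[0.004,0.245,-0.03],-0.012]
    - [[0.004,0.245,-0.03],-0.012]
    - [[0.004,0.245,-0.03],-0.012]
    - [[0.004,0.245,-0.03],-0.012]
    - [[0.004,0.245,-0.03],-0.012]

```text
time: 2.7
tcp_pos: [529.6, 363.6, 234.1]
tool_rot: [0.517, -0.484, 0.484, -0.514]
force: [-0.3, 0.1, -0.1]
finger_gap: 54.8
```

```bash
python3 - <<'E'
from h import *
im=grab('wrist','w2'); s=robot.sense();print(s['tcp_pos'],s['time'],s['finger_gap'])
t=cv2.imread('pics/w2.png');cv2.imwrite('pics/w2b.png',cv2.resize(t,None,fx=1.5,fy=1.5,interpolation=3))
E
```

```text
[529.84277404 362.47635053 234.4552034 ] 2.75 55.220004342347934
```

View pics/w2b.png

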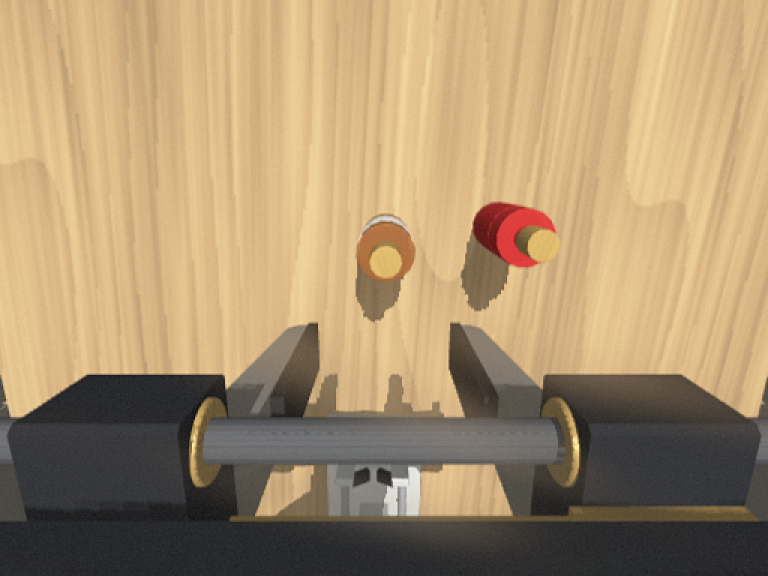

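```bash
python3 - <<'E'
from h import *
print(onz('w2',385.5/1.5,262.5/1.5,126),onz('w2',386/1.5,252/1.5,90),onz('w2',541/1.5,244/1.5,126))
E
```

```text
[529.6 377.5 126. ] [529.9 378.4  90. ] [629.6 396.2 126. ]
```

>>> play_rows:
  gripper: 0.055
  steps:
    - [[0,0.0155,-0.03],0]
    - [[0,0.0155,-0.07],0]
    - [[0,0.0155,-0.1],0]
    - [[0,0.0155,-0.125],0]
    - [[0,0.0155,-0.138],0]
    - [[0,0.0155,-0.138],0]
    - [[0,0.0155,-0.138],0]

```text
time: 3.33
tcp_pos: [530.4, 376.7, 97.1]
tool_rot: [0.516, -0.485, 0.484, -0.514]
force: [1.1, 0.1, -0.2]
finger_gap: 55.0
```

>>> play_rows:
  gripper: 0.015
  squeeze: 6
  steps:
    - [[0,0,0],0]
    - [[0,0,0],0]
    - [[0,0,0],0]
    - [[0,0,0],0]
    - [[0,0,0],0]
    - [[0,0,0],0]
    - [[0,0,0],0]
    - [[0,0,0],0]

```text
time: 4.0
tcp_pos: [530.5, 377.1, 97.7]
tool_rot: [0.516, -0.485, 0.484, -0.514]
force: [-1.7, 0.2, 5.3]
finger_gap: 21.8
```

>>> play_rows:
  steps:
    - [[-0.0005,0.01,0.001],0]
    - [[-0.001,0.02,0.0015],0]
    - [[-0.002,0.03,0.001],0]
    - [[-0.0025,0.04,0],0]
    - [[-0.003,0.05,-0.002],0]
    - [[-0.0035,0.06,-0.005],0]
    - [[-0.0035,0.06,-0.005],0]
    - [[-0.0035,0.06,-0.005],0]

```text
time: 4.67
tcp_pos: [527.2, 439.7, 93.3]
tool_rot: [0.516, -0.485, 0.484, -0.515]
force: [-0.3, 1.5, 5.4]
finger_gap: 21.7
```

```bash
python3 - <<'E'
from h import *
a=grab('wrist','w3');b=grab('side','s3'); s=robot.sense();print(s['tcp_pos'],s['time'],s['finger_gap'],s['force'])
A=cv2.imread('pics/w3.png');B=cv2.resize(cv2.imread('pics/s3.png')[250:384,150:300],None,fx=2.8,fy=2.8,interpolation=3)
o=np.zeros((384,800,3),np.uint8);o[:,:380]=A[:,60:440];o[:375,380:800]=B[:375,:420]
cv2.imwrite('pics/c3.png',o)
E
```

```text
[527.26159268 439.27947624  93.35739373] 4.7667 21.63641866693941 [-0.73051616 -0.20567892  5.17900527]
```

View pics/c3.png

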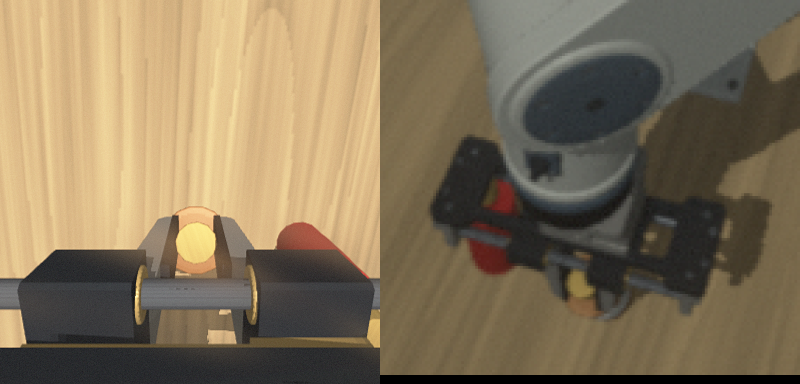

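```bash
python3 - <<'E'
from h import *
s=robot.sense()['tcp_pos']; g=np.array([s[0],s[1],s[2]+19])
for th in(0,10,20,30,40):
    a=np.array([0,np.sin(np.radians(th)),np.cos(np.radians(th))])
    print(th,proj('w3',g+a*11)-[60,0],proj('w3',g-a*25)-[60,0],proj('w3',g-a*115)-[60,0],(g-a*115).round(0))
E
```

```text
0 [196.  251.1] [196.  226.5] [196.  192.3] [527. 439.  -3.]
10 [196.2 247.7] [195.6 232.9] [194.7 212.7] [527. 419.  -1.]
20 [196.4 244. ] [195.2 239.6] [193.4 233.4] [527. 400.   4.]
30 [196.6 240.4] [194.8 246.3] [192.2 254.6] [527. 382.  13.]
40 [196.8 236.8] [194.4 253.1] [191.  276.4] [527. 365.  24.]
```

>>> play_rows:
  steps:
    - [[-0.0005,0.0095,-0.004],0]
    - [[-0.001,0.0186,-0.0085],0]
    - [[-0.0015,0.028,-0.0145],0]
    - [[-0.002,0.036,-0.021],0]
    - [[-0.0025,0.043,-0.028],0]
    - [[-0.003,0.05,-0.036],0]
    - [[-0.0035,0.056,-0.044],0]
    - [[-0.004,0.062,-0.052],0]
    - [[-0.004,0.067,-0.061],0]
    - [[-0.004,0.071,-0.07],0]
    - [[-0.004,0.075,-0.08],0]
    - [[-0.0045,0.077,-0.086],0]

```text
time: 5.77
tcp_pos: [522.3, 515.9, 5.3]
tool_rot: [0.516, -0.485, 0.484, -0.514]
force: [-1.2, -0.5, -0.4]
finger_gap: 21.9
```

```bash
python3 - <<'E'
from h import *
a=grab('wrist','w4'); s=robot.sense();print(s['tcp_pos'],s['time'],s['finger_gap'],s['force'])
E
```

```text
[521.77117288 515.71764331   4.47923189] 5.8167 21.907658146090743 [-0.34355551  0.14712355 -2.28021573]
```

View pics/w4.png

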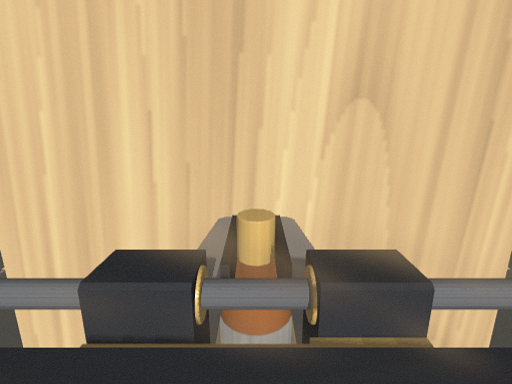

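```bash
python3 - <<'E'
from h import *
print(onz('w4',256,212,34),onz('w4',256,217,23),onz('w4',256,260,34))
im=cv2.imread('pics/w4.png');print([im[v,256].tolist() for v in range(206,224,2)])
E
```

```text
[521.1 536.9  34. ] [521.5 530.3  23. ] [522.8 509.6  34. ]
[[139, 191, 226], [124, 179, 215], [81, 138, 165], [82, 139, 169], [84, 140, 170], [85, 144, 171], [87, 143, 173], [84, 140, 170], [111, 187, 225]]
```

>>> play_rows:
  gripper: 0.06
  steps:
    - [[0,0,0],0]
    - [[0,0,0],0]
    - [[0,0,0.002],0]
    - [[0,0,0.003],0]
    - [[0,0,0.003],0]

```text
time: 6.23
tcp_pos: [522.3, 516.0, 8.6]
tool_rot: [0.516, -0.485, 0.484, -0.514]
force: [0.3, 0.6, 0.9]
finger_gap: 52.9
```

>>> play_rows:
  gripper: 0.06
  steps:
    - [[0.001,-0.015,0],0]
    - [[0.002,-0.03,0],0]
    - [[0.003,-0.047,0],0]
    - [[0.004,-0.06,0],0]
    - [[0.0042,-0.067,0],0]
    - [[0.0042,-0.067,0],0]
    - [[0.0042,-0.067,0],0]

```text
time: 6.82
tcp_pos: [526.9, 448.6, 8.9]
tool_rot: [0.516, -0.485, 0.484, -0.514]
force: [0.6, 0.2, -0.1]
finger_gap: 60.2
```

>>> play_rows:
  gripper: 0.035
  squeeze: 20
  steps:
    - [[0,0,0],0]
    - [[0,0,0],0]
    - [[0,0,0],0]
    - [[0,0,0],0]
    - [[0,0,0],0]
    - [[0,0,0],0]

```text
time: 7.32
tcp_pos: [526.9, 449.1, 8.9]
tool_rot: [0.516, -0.485, 0.484, -0.514]
force: [0.3, 0.7, 0.5]
finger_gap: 43.6
```

>>> play_rows:
  steps:
    - [[0,0,0.03],0]
    - [[0,0,0.06],0]
    - [[0,0,0.09],0]
    - [[0,0,0.12],0]
    - [[0,0,0.13],0]
    - [[0,0,0.13],0]

```text
time: 7.82
tcp_pos: [528.2, 450.2, 141.7]
tool_rot: [-0.514, 0.485, -0.484, 0.516]
force: [-0.2, 0.6, -0.9]
finger_gap: 43.6
```

```bash
python3 - <<'E'
from h import *
a=grab('wrist','w5'); s=robot.sense();print(s['tcp_pos'],s['time'],s['finger_gap'],s['force'])
from scipy.spatial.transform import Rotation as Ro
print(Ro.from_quat(s['tool_rot']).as_matrix()[:,2])
E
```

```text
[527.11537749 449.30277097 139.22708003] 7.8667 43.479559888408225 [-1.36013372  0.27323901 -1.6389642 ]
[ 9.98139576e-01  6.09684810e-02 -4.81662755e-04]
```

View pics/w5.png

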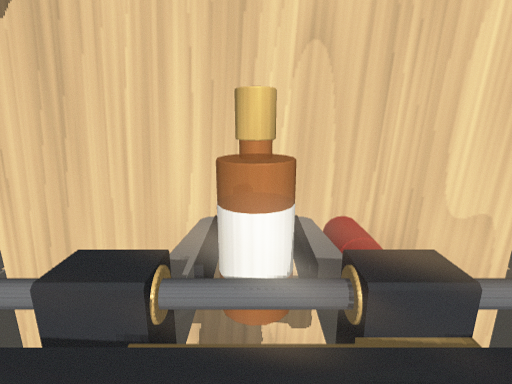

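```bash
python3 - <<'E'
from h import *
s=robot.sense()['tcp_pos'];ax=s[2]+13
im=cv2.imread('pics/w5.png')
print([(v,im[v,256].tolist()) for v in list(range(82,98,2))+list(range(134,170,2))])
for v in(86,89,92): print('cap',v,onz('w5',256,v,ax+11)-s)
for v in(154,157,160,164): print('sh',v,onz('w5',256,v,ax+22)-s)
E
```

```text
[(82, [143, 198, 228]), (84, [147, 201, 232]), (86, [127, 205, 235]), (88, [116, 198, 232]), (90, [115, 198, 231]), (92, [114, 196, 232]), (94, [114, 195, 230]), (96, [113, 196, 232]), (134, [105, 182, 221]), (136, [108, 185, 222]), (138, [103, 179, 219]), (140, [82, 139, 185]), (142, [70, 122, 190]), (144, [65, 116, 184]), (146, [67, 119, 186]), (148, [66, 118, 187]), (150, [67, 120, 187]), (152, [69, 120, 188]), (154, [45, 87, 142]), (156, [45, 87, 142]), (158, [50, 92, 144]), (160, [53, 91, 142]), (162, [50, 90, 137]), (164, [70, 124, 190]), (166, [65, 115, 182]), (168, [62, 113, 179])]
cap 86 [-4.01537749 84.09722903 23.97291997]
cap 89 [-3.91537749 82.69722903 23.97291997]
cap 92 [-3.81537749 81.29722903 23.97291997]
sh 154 [-2.11537749 52.09722903 34.97291997]
sh 157 [-2.01537749 50.69722903 34.97291997]
sh 160 [-1.91537749 49.19722903 34.97291997]
sh 164 [-1.81537749 47.29722903 34.97291997]
```

>>> play_rows:
  steps:
    - [[0.001,-0.035,0],0]
    - [[0.002,-0.075,0],0]
    - [[0.003,-0.115,0],0]
    - [[0.004,-0.155,0],0]
    - [[0.005,-0.195,0],0]
    - [[0.006,-0.235,0],0]
    - [[0.007,-0.275,0],0]
    - [[0.008,-0.31,-0.01],0]
    - [[0.008,-0.33,-0.025],0]
    - [[0.008,-0.335,-0.035],0]
    - [[0.008,-0.335,-0.035],0]
    - [[0.008,-0.335,-0.035],0]

```text
time: 8.87
tcp_pos: [534.0, 114.5, 102.5]
tool_rot: [0.516, -0.486, 0.484, -0.514]
force: [0.8, 1.4, -1.1]
finger_gap: 43.3
```

```bash
python3 - <<'E'
from h import *
a=grab('wrist','w6'); s=robot.sense();print(s['tcp_pos'],s['time'],s['finger_gap'],s['force'])
t=cv2.imread('pics/w6.png');cv2.imwrite('pics/w6b.png',cv2.resize(t[100:300,120:390],None,fx=2.9,fy=2.9,interpolation=3))
E
```

```text
[534.7210896  115.16984772 103.38773014] 8.9167 43.37080000568459 [ 0.53729444 -0.24362983 -0.95384692]
```

View pics/w6b.png

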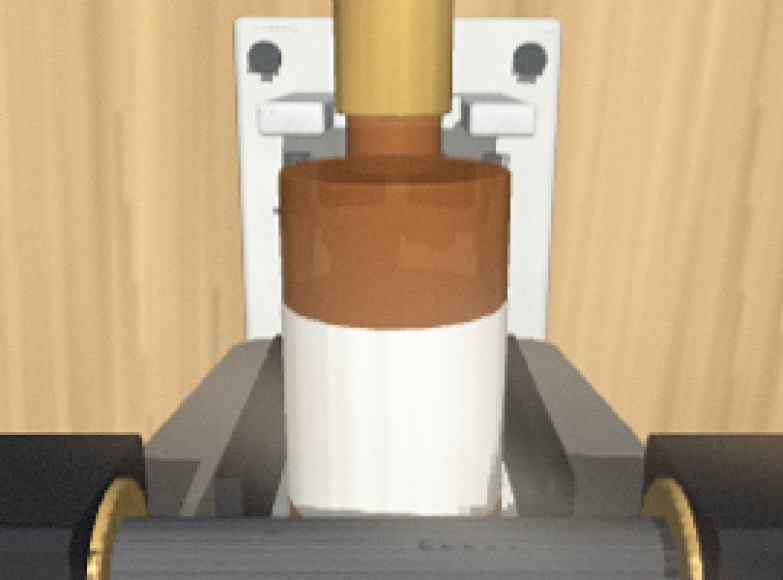

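```bash
python3 - <<'E'
from h import *
q=lambda u,v,z:onz('w6',120+u/2.9,100+v/2.9,z)
print(q(258,135,74),q(535,135,74),q(327,135,74),q(470,135,74),q(258,103,74),q(535,103,74))
print('sh',q(394,182,103.4+13+22),'plate',q(236,18,12),q(560,18,12),q(246,338,12),q(548,338,12))
im=cv2.imread('pics/w6.png');print([(v,im[v,120+100].tolist()) for v in range(128,152)])
E
```

```text
[498.7 161.8  74. ] [564.2 165.8  74. ] [515.  162.8  74. ] [548.9 164.8  74. ] [498.5 169.3  74. ] [563.5 173.2  74. ]
sh [531.2 162.1 138.4] plate [481.5 190.   12. ] [578.7 195.9  12. ] [486.2  88.6  12. ] [585.8  94.7  12. ]
[(128, [238, 243, 242]), (129, [236, 242, 242]), (130, [237, 241, 242]), (131, [226, 230, 229]), (132, [186, 193, 190]), (133, [166, 169, 167]), (134, [159, 160, 160]), (135, [218, 220, 220]), (136, [244, 246, 244]), (137, [245, 247, 246]), (138, [241, 243, 242]), (139, [237, 240, 237]), (140, [232, 236, 233]), (141, [228, 231, 229]), (142, [228, 231, 229]), (143, [230, 232, 231]), (144, [232, 236, 234]), (145, [213, 218, 214]), (146, [153, 157, 156]), (147, [133, 139, 140]), (148, [140, 145, 144]), (149, [139, 145, 145]), (150, [141, 147, 145]), (151, [140, 144, 145])]
```

>>> play_rows:
  steps:
    - [[0.0005,-0.0015,-0.01],0]
    - [[0.0005,-0.0015,-0.02],0]
    - [[0.0005,-0.0015,-0.03],0]
    - [[0.0005,-0.0015,-0.038],0]
    - [[0.0005,-0.0015,-0.044],0]
    - [[0.0005,-0.0015,-0.048],0]
    - [[0.0005,-0.0015,-0.051],0]
    - [[0.0005,-0.0015,-0.052],0]

```text
time: 9.58
tcp_pos: [535.1, 113.6, 50.9]
tool_rot: [0.516, -0.485, 0.484, -0.515]
force: [0.0, 0.2, -1.3]
finger_gap: 43.4
```

>>> play_rows:
  steps:
    - [[0,0,-0.001],0]
    - [[0,0,-0.002],0]
    - [[0,0,-0.002],0]

```text
time: 9.83
tcp_pos: [535.3, 113.7, 49.6]
tool_rot: [0.515, -0.485, 0.484, -0.515]
force: [-1.5, -0.6, 2.1]
finger_gap: 43.1
```

>>> play_rows:
  gripper: 0.058
  steps:
    - [[0,0,0],0]
    - [[0,0,0],0]
    - [[0,0,0],0]
    - [[0,0,0],0]
    - [[0,0,0],0]

```text
time: 10.25
tcp_pos: [535.4, 113.7, 49.6]
tool_rot: [0.515, -0.485, 0.484, -0.515]
force: [-0.1, -0.0, 0.3]
finger_gap: 57.7
```

>>> play_rows:
  steps:
    - [[0,0,0.02],0]
    - [[0,0,0.05],0]
    - [[0,0,0.085],0]
    - [[0,0,0.11],0]
    - [[0,0,0.11],0]

```text
time: 10.67
tcp_pos: [538.6, 114.3, 164.8]
tool_rot: [-0.513, 0.483, -0.486, 0.517]
force: [0.6, 0.4, 0.1]
finger_gap: 58.2
```

```bash
python3 - <<'E'
from h import *
a=grab('wrist','w7'); s=robot.sense();print(s['tcp_pos'],s['time'],s['finger_gap'],s['force'])
t=cv2.imread('pics/w7.png');cv2.imwrite('pics/w7b.png',cv2.resize(t[100:300,120:390],None,fx=2.9,fy=2.9,interpolation=3))
E
```

```text
[537.3736999  114.11142773 162.39768589] 10.7167 57.909681843380135 [-1.09009154 -0.1497394  -0.62251185]
```

View pics/w7b.png

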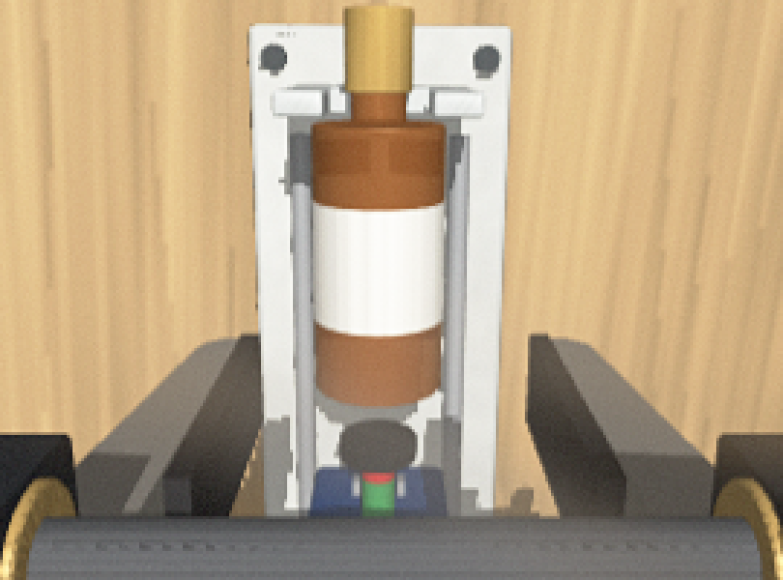

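```bash
python3 - <<'E'
from h import *
q=lambda u,v,z:onz('w7',120+u/2.9,100+v/2.9,z)
print('forkin',q(272,115,74),q(482,115,74),'sh top',q(379,128,84),q(379,122,84))
print('base top',q(379,405,84),'nose top',q(379,421,76),q(379,437,76),'nose left/right mid',q(341,440,62),q(417,440,62),'jaw front top',q(330,470,80),q(430,470,80))
im=cv2.imread('pics/w7.png');u=120+int(379/2.9)
print([(v,im[v,u].tolist()) for v in list(range(136,150))+list(range(236,272,1))])
E
```

```text
forkin [498.4 161.9  74. ] [563.3 165.8  74. ] sh top [531.8 160.7  84. ] [531.7 162.5  84. ]
base top [536.8  71.8  84. ] nose top [537.3  62.5  76. ] [537.6  56.6  76. ] nose left/right mid [524.4  48.   62. ] [551.5  49.5  62. ] jaw front top [521.8  45.6  80. ] [555.4  47.5  80. ]
[(136, [68, 117, 179]), (137, [64, 112, 175]), (138, [68, 117, 178]), (139, [64, 112, 176]), (140, [66, 115, 173]), (141, [50, 92, 148]), (142, [45, 85, 138]), (143, [44, 80, 128]), (144, [71, 116, 170]), (145, [70, 120, 181]), (146, [51, 97, 162]), (147, [59, 106, 168]), (148, [57, 104, 168]), (149, [58, 105, 168]), (236, [91, 124, 175]), (237, [89, 122, 171]), (238, [91, 124, 173]), (239, [93, 126, 172]), (240, [122, 138, 158]), (241, [141, 146, 148]), (242, [138, 144, 148]), (243, [144, 150, 153]), (244, [114, 122, 124]), (245, [89, 94, 100]), (246, [88, 95, 100]), (247, [89, 96, 101]), (248, [92, 97, 101]), (249, [91, 100, 105]), (250, [89, 97, 101]), (251, [89, 95, 100]), (252, [87, 91, 95]), (253, [88, 95, 99]), (254, [92, 97, 102]), (255, [85, 91, 97]), (256, [91, 96, 99]), (257, [87, 91, 95]), (258, [90, 96, 98]), (259, [88, 95, 98]), (260, [87, 91, 94]), (261, [88, 91, 95]), (262, [87, 90, 93]), (263, [90, 94, 183]), (264, [94, 98, 220]), (265, [93, 96, 219]), (266, [98, 115, 185]), (267, [110, 157, 127]), (268, [117, 175, 107]), (269, [115, 173, 106]), (270, [114, 176, 108]), (271, [114, 174, 105])]
```

```bash
python3 - <<'E'
from h import *
print('face bottom rim',onz('w7',251,244.3,48),'back top rim',onz('w7',251,262.5,76))
for yf in (40,44,48): print(yf,proj('w7',[538.5,yf,48]),proj('w7',[538.5,yf,76]),proj('w7',[538.5,yf-8,76]))
E
```

```text
face bottom rim [538.   50.7  48. ] back top rim [538.6  44.   76. ]
40 [250.9 253.4] [250.6 266.1] [250.2 273.3]
44 [251.1 250. ] [250.9 262.5] [250.4 269.7]
48 [251.3 246.6] [251.1 258.8] [250.6 266.1]
```

>>> play_rows:
  gripper: 0.09
  steps:
    - [[0.003,-0.04,0],0]
    - [[0.005,-0.08,0],0]
    - [[0.007,-0.12,0],0]
    - [[0.009,-0.16,0],0]
    - [[0.011,-0.2,0],0]
    - [[0.013,-0.24,0],0]
    - [[0.015,-0.28,0],0]
    - [[0.015,-0.3,0],0]
    - [[0.015,-0.3,0],0]
    - [[0.015,-0.3,0],0]

```text
time: 11.55
tcp_pos: [551.4, -186.6, 160.9]
tool_rot: [-0.513, 0.485, -0.485, 0.515]
force: [-0.1, 0.4, 0.4]
finger_gap: 90.0
```

```bash
python3 - <<'E'
from h import *
a=grab('wrist','w8'); s=robot.sense();print(s['tcp_pos'],s['time'],s['finger_gap'],s['force'])
from scipy.spatial.transform import Rotation as Ro
print(Ro.from_quat(s['tool_rot']).as_matrix()[:,2])
t=cv2.imread('pics/w8.png');cv2.imwrite('pics/w8b.png',cv2.resize(t,None,fx=1.5,fy=1.5,interpolation=3))
E
```

```text
[ 551.52494551 -185.54217642  161.10939649] 11.6 90.33075066610442 [-0.29228644 -0.44501229 -0.18472289]
[0.99820639 0.05984189 0.00171698]
```

View pics/w8b.png

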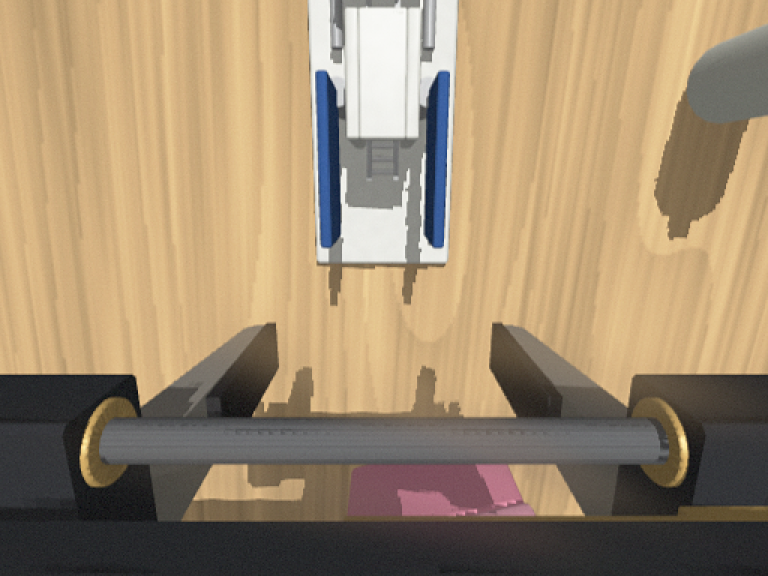

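```bash
python3 - <<'E'
from h import *
q=lambda u,v,z=110:onz('w8',u/1.5,v/1.5,z)
im=cv2.imread('pics/w8.png');hsv=cv2.cvtColor(im,cv2.COLOR_BGR2HSV)
m=((hsv[...,0]>100)&(hsv[...,0]<125)&(hsv[...,1]>130)).astype(np.uint8)
for v in(60,90,120,150):
    x=np.where(m[v])[0];L=x[x<255];R=x[x>256];print(v,L.min(),L.max(),R.min(),R.max(),onz('w8',L.min(),v,110),onz('w8',R.max()+1,v,110))
v=np.where(m.any(1))[0];print(v.min(),v.max(),onz('w8',220,v.max(),110),onz('w8',220,v.min(),110))
print('plate end',q(317,263,12),q(447,263,12))
E
```

```text
60 211 223 287 298 [513.2 -80.  110. ] [575.9 -76.3 110. ]
90 212 225 285 297 [ 514.4 -100.2  110. ] [577.1 -96.5 110. ]
120 213 225 284 296 [ 515.6 -121.5  110. ] [ 578.4 -117.8  110. ]
150 214 226 284 295 [ 516.9 -143.8  110. ] [ 579.7 -140.1  110. ]
48 345 [ 526.5 -321.4  110. ] [519.4 -71.7 110. ]
plate end [ 501.1 -183.3   12. ] [ 599.  -177.6   12. ]
```

>>> play_rows:
  gripper: 0.09
  steps:
    - [[-0.0035,0.025,0],-0.005]
    - [[-0.0035,0.0495,-0.01],-0.005]
    - [[-0.0035,0.0495,-0.04],-0.005]
    - [[-0.0035,0.0495,-0.07],-0.005]
    - [[-0.0035,0.0495,-0.09],-0.005]
    - [[-0.0035,0.0495,-0.095],-0.005]
    - [[-0.0035,0.0495,-0.095],-0.005]
    - [[-0.0035,0.0495,-0.095],-0.005]

```text
time: 12.27
tcp_pos: [548.3, -135.3, 66.6]
tool_rot: [-0.513, 0.486, -0.486, 0.515]
force: [-0.3, 0.5, 1.5]
finger_gap: 89.8
```

>>> play_rows:
  gripper: 0.04
  squeeze: 25
  steps:
    - [[0,0,0],0]
    - [[0,0,0],0]
    - [[0,0,0],0]
    - [[0,0,0],0]
    - [[0,0,0],0]
    - [[0,0,0],0]
    - [[0,0,0],0]
    - [[0,0,0],0]
    - [[0,0,0],0]
    - [[0,0,0],0]

```text
time: 13.1
tcp_pos: [547.6, -135.3, 67.2]
tool_rot: [-0.513, 0.486, -0.485, 0.515]
force: [-3.9, 0.6, 6.3]
finger_gap: 45.8
```

>>> play_rows:
  steps:
    - [[0,0,0],0]
    - [[0,0,0],0]
    - [[0,0,0],0]

```text
time: 13.35
tcp_pos: [547.6, -135.2, 67.2]
tool_rot: [-0.513, 0.486, -0.485, 0.515]
force: [-0.9, 0.5, 0.6]
finger_gap: 45.6
```

>>> play_rows:
  gripper: 0.076
  steps:
    - [[0,0,0],0]
    - [[0,0,0],0]
    - [[0,0,0],0]
    - [[0,0,0],0]
    - [[0,0,0],0]
    - [[0,0,0],0]
    - [[0,0,0],0]

```text
time: 13.93
tcp_pos: [547.7, -135.2, 67.3]
tool_rot: [-0.513, 0.486, -0.485, 0.515]
force: [0.7, 0.8, 0.8]
finger_gap: 76.3
```

```bash
python3 - <<'E'
from h import *
s=robot.sense();print(s['tcp_pos'],s['time'],s['finger_gap'],s['force'])
grab('side','s9')
for n in('side0','s9'):
    im=cv2.imread(f'pics/{n}.png');hsv=cv2.cvtColor(im,cv2.COLOR_BGR2HSV)
    r=(slice(195,245),slice(262,295))
    b=(hsv[...,0]>100)&(hsv[...,0]<125)&(hsv[...,1]>110); g=(hsv[...,0]>45)&(hsv[...,0]<80)&(hsv[...,1]>100)
    rd=((hsv[...,0]<6)|(hsv[...,0]>172))&(hsv[...,1]>120)
    for k,m in(('blue',b),('green',g),('red',rd)):
        mm=np.zeros(m.shape,bool);mm[r]=m[r];y,x=np.where(mm);print(n,k,len(x),x.mean().round(1) if len(x) else 0,y.mean().round(1) if len(x) else 0,(y.min(),y.max()) if len(x) else 0)
print(proj('side0',[538,30,80]),proj('side0',[537.5,38,80]),proj('side0',[538,45,62]))
E
```

```text
[ 547.70483311 -135.23723467   67.25647171] 13.9333 76.26148094849746 [0.71564984 0.82092195 0.80902203]
side0 blue 64 277.6 216.2 (np.int64(213), np.int64(226))
side0 green 10 276.1 220.5 (np.int64(219), np.int64(222))
side0 red 0 0 0 0
s9 blue 71 277.3 219.0 (np.int64(215), np.int64(230))
s9 green 11 275.6 222.5 (np.int64(221), np.int64(224))
s9 red 0 0 0 0
[276.9 218. ] [276.3 220. ] [275. 226.]
```

>>> play_rows:
  gripper: 0.04
  steps:
    - [[0,0,0],0]
    - [[0,0,0],0]
    - [[0,0,0],0]
    - [[0,0,0],0]
    - [[0,0,0],0]
    - [[0,0,0],0]
    - [[0,0,0],0]
    - [[0,0,0],0]
    - [[0,0,0],0]
    - [[0,0,0],0]

```text
time: 14.82
tcp_pos: [547.6, -135.1, 67.3]
tool_rot: [-0.513, 0.487, -0.485, 0.515]
force: [-0.8, 2.7, 1.6]
finger_gap: 45.7
```

>>> play_rows:
  gripper: 0.076
  steps:
    - [[0,0,0],0]
    - [[0,0,0],0]
    - [[0,0,0],0]
    - [[0,0,0],0]
    - [[0,0,0],0]
    - [[0,0,0],0]
    - [[0,0,0],0]

```text
time: 15.4
tcp_pos: [547.7, -135.1, 67.3]
tool_rot: [-0.513, 0.487, -0.485, 0.515]
force: [0.4, -0.7, 0.1]
finger_gap: 76.0
```

>>> play_rows:
  gripper: 0.04
  steps:
    - [[0,0,0],0]
    - [[0,0,0],0]
    - [[0,0,0],0]
    - [[0,0,0],0]
    - [[0,0,0],0]
    - [[0,0,0],0]
    - [[0,0,0],0]
    - [[0,0,0],0]
    - [[0,0,0],0]
    - [[0,0,0],0]

```text
time: 16.23
tcp_pos: [547.6, -135.0, 67.3]
tool_rot: [-0.513, 0.487, -0.485, 0.515]
force: [-0.6, 2.4, 1.0]
finger_gap: 45.9
```

>>> play_rows:
  gripper: 0.085
  steps:
    - [[0,0,0],0]
    - [[0,0,0],0]
    - [[0,0,0],0]
    - [[0,0,0],0]
    - [[0,0,0],0]
    - [[0,0,0],0]
    - [[0,0,0],0]
    - [[0,0,0],0]

```text
time: 16.9
tcp_pos: [547.7, -135.0, 67.2]
tool_rot: [-0.513, 0.487, -0.485, 0.515]
force: [-0.2, -0.2, 0.2]
finger_gap: 84.8
```

>>> play_rows:
  steps:
    - [[0,0,0.04],0]
    - [[0,0,0.08],0]
    - [[0,0.02,0.1],0]
    - [[-0.002,0.06,0.1],0]
    - [[-0.004,0.1,0.1],0]
    - [[-0.006,0.14,0.1],0]
    - [[-0.008,0.18,0.1],0]
    - [[-0.01,0.22,0.1],0]
    - [[-0.012,0.24,0.1],0]
    - [[-0.012,0.24,0.1],0]
    - [[-0.012,0.24,0.1],0]

```text
time: 17.82
tcp_pos: [535.5, 105.8, 167.2]
tool_rot: [-0.513, 0.486, -0.485, 0.515]
force: [0.5, -0.2, 0.5]
finger_gap: 85.2
```

```bash
python3 - <<'E'
from h import *
a=grab('wrist','w10'); s=robot.sense();print(s['tcp_pos'],s['time'],s['finger_gap'],s['force'])
t=cv2.imread('pics/w10.png');cv2.imwrite('pics/w10b.png',cv2.resize(t[100:300,120:390],None,fx=2.9,fy=2.9,interpolation=3))
E
```

```text
[535.59366285 104.81604615 167.17546394] 17.8667 85.30028949189202 [-0.49288977 -0.01867201  0.06408349]
```

View pics/w10b.png

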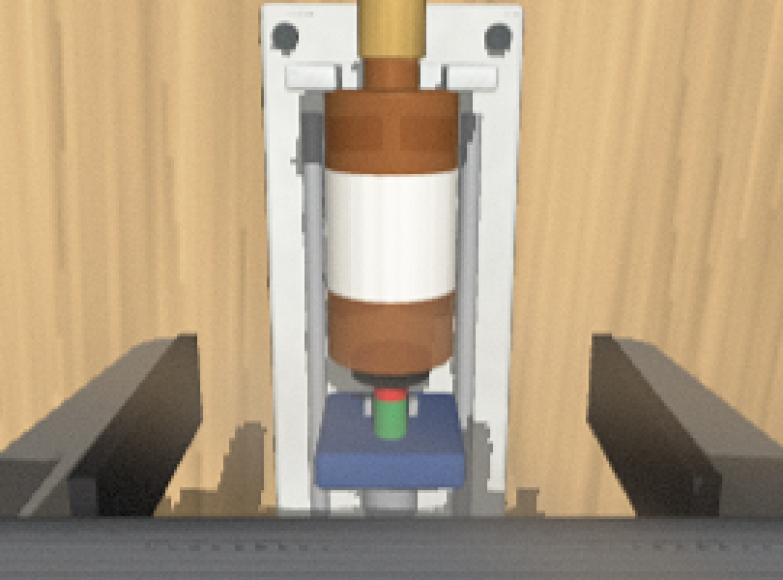

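```bash
python3 - <<'E'
from h import *
im=cv2.imread('pics/w10.png');hsv=cv2.cvtColor(im,cv2.COLOR_BGR2HSV)
u=120+int(390/2.9);print([(v,im[v,u].tolist()) for v in list(range(126,136))+list(range(224,274))])
f='w10';x=u+.5
for z in(66,67):print('rod',z,[onz(f,x,v,z)[1] for v in(233.5,238,251)])
print('fork in',onz(f,120+340/2.9,100+87/2.9,74),onz(f,120+445/2.9,100+87/2.9,74),'jaw top front',onz(f,120+390/2.9,100+452/2.9,80))
print('sh',[onz(f,x,v,84)[1] for v in(130,132,134)],'base',onz(f,x,100+374/2.9,84))
E
```

```text
[(126, [65, 112, 172]), (127, [69, 114, 172]), (128, [68, 115, 171]), (129, [65, 110, 168]), (130, [53, 96, 151]), (131, [50, 87, 137]), (132, [65, 109, 163]), (133, [67, 112, 172]), (134, [58, 100, 164]), (135, [56, 101, 163]), (224, [69, 103, 155]), (225, [70, 104, 154]), (226, [69, 101, 153]), (227, [71, 105, 157]), (228, [68, 97, 145]), (229, [63, 73, 95]), (230, [57, 60, 61]), (231, [66, 69, 72]), (232, [73, 79, 77]), (233, [68, 73, 91]), (234, [75, 78, 175]), (235, [80, 84, 217]), (236, [81, 86, 221]), (237, [83, 86, 224]), (238, [95, 130, 175]), (239, [111, 168, 108]), (240, [113, 174, 102]), (241, [111, 174, 104]), (242, [118, 176, 109]), (243, [116, 175, 107]), (244, [114, 173, 107]), (245, [116, 173, 109]), (246, [116, 174, 110]), (247, [114, 171, 106]), (248, [116, 174, 110]), (249, [117, 173, 111]), (250, [117, 170, 111]), (251, [121, 142, 105]), (252, [124, 106, 96]), (253, [125, 103, 97]), (254, [123, 99, 93]), (255, [133, 108, 100]), (256, [133, 106, 98]), (257, [152, 117, 103]), (258, [162, 119, 104]), (259, [156, 115, 101]), (260, [149, 112, 96]), (261, [150, 112, 96]), (262, [154, 116, 100]), (263, [152, 117, 99]), (264, [149, 111, 96]), (265, [148, 108, 94]), (266, [146, 108, 94]), (267, [135, 100, 85]), (268, [120, 108, 104]), (269, [152, 151, 153]), (270, [172, 173, 172]), (271, [173, 171, 172]), (272, [172, 172, 172]), (273, [178, 175, 176])]
rod 66 [np.float64(61.4), np.float64(56.5), np.float64(42.1)]
rod 67 [np.float64(61.8), np.float64(56.9), np.float64(42.6)]
fork in [515.5 163.1  74. ] [548. 165.  74.] jaw top front [537.9  43.7  80. ]
sh [np.float64(164.4), np.float64(162.7), np.float64(161.0)] base [536.2  73.3  84. ]
```

>>> play_rows:
  gripper: 0.085
  steps:
    - [[0.002,-0.04,0],0]
    - [[0.004,-0.08,0],0]
    - [[0.006,-0.12,0],0]
    - [[0.008,-0.16,0],0]
    - [[0.01,-0.2,0],0]
    - [[0.012,-0.235,0],0]
    - [[0.012,-0.24,-0.01],0]
    - [[0.012,-0.24,-0.04],0]
    - [[0.012,-0.24,-0.075],0]
    - [[0.012,-0.24,-0.095],0]
    - [[0.012,-0.24,-0.1],0]
    - [[0.012,-0.24,-0.1],0]

```text
time: 18.87
tcp_pos: [546.0, -135.7, 65.7]
tool_rot: [-0.513, 0.488, -0.484, 0.514]
force: [0.7, 0.4, 0.1]
finger_gap: 85.2
```

```bash
python3 - <<'E'
from h import *
grab('side','s11');grab('top','t11');s=robot.sense();print(s['tcp_pos'],s['time'],s['finger_gap'])
E
```

```text
[ 548.10438011 -135.76949131   68.09830567] 18.9667 85.27586328038461
```

>>> play_rows:
  gripper: 0.04
  squeeze: 25
  steps:
    - [[0,0,0],0]
    - [[0,0,0],0]
    - [[0,0,0],0]
    - [[0,0,0],0]
    - [[0,0,0],0]
    - [[0,0,0],0]
    - [[0,0,0],0]
    - [[0,0,0],0]
    - [[0,0,0],0]
    - [[0,0,0],0]
    - [[0,0,0],0]
    - [[0,0,0],0]

```text
time: 19.97
tcp_pos: [547.7, -135.7, 68.9]
tool_rot: [-0.513, 0.486, -0.485, 0.515]
force: [-4.8, -0.5, 7.4]
finger_gap: 45.6
```

```bash
python3 - <<'E'
from h import *
grab('side','s12');grab('top','t12');s=robot.sense();print(s['tcp_pos'],s['time'],s['finger_gap'],s['force'])
for n,r in(('s11',(slice(195,250),slice(258,295))),('s12',(slice(195,250),slice(258,295))),('t11',(slice(205,250),slice(215,252))),('t12',(slice(205,250),slice(215,252)))):
    im=cv2.imread(f'pics/{n}.png');hsv=cv2.cvtColor(im,cv2.COLOR_BGR2HSV)
    b=(hsv[...,0]>100)&(hsv[...,0]<125)&(hsv[...,1]>110); g=(hsv[...,0]>40)&(hsv[...,0]<85)&(hsv[...,1]>80)
    for k,m in(('blue',b),('green',g)):
        mm=np.zeros(m.shape,bool);mm[r]=m[r];y,x=np.where(mm);print(n,k,len(x),(x.mean().round(1),y.mean().round(1),x.min(),x.max(),y.min(),y.max()) if len(x) else 0)
print('scale',proj('s12',[537,43,80]),proj('s12',[537,51,80]),proj('t12',[537,43,80]),proj('t12',[537,51,80]))
a=cv2.resize(cv2.imread('pics/s12.png')[185:285,240:310],None,fx=5.6,fy=5.6,interpolation=3)
b=cv2.resize(cv2.imread('pics/t12.png')[200:260,180:260],None,fx=4.9,fy=4.9,interpolation=3)
o=np.zeros((600,800,3),np.uint8);o[:560,:392]=a[:560];o[:294,400:792]=b;cv2.imwrite('pics/c12.png',o)
E
```

```text
[ 547.69901349 -135.69966342   68.89818832] 20.0667 45.72527862790033 [-4.25970952 -0.19533112  7.6544039 ]
s11 blue 65 (np.float64(275.6), np.float64(222.0), np.int64(268), np.int64(283), np.int64(219), np.int64(229))
s11 green 15 (np.float64(274.3), np.float64(226.7), np.int64(272), np.int64(276), np.int64(225), np.int64(228))
s12 blue 56 (np.float64(274.9), np.float64(224.0), np.int64(267), np.int64(282), np.int64(221), np.int64(231))
s12 green 5 (np.float64(273.8), np.float64(227.6), np.int64(273), np.int64(275), np.int64(227), np.int64(228))
t11 blue 61 (np.float64(231.4), np.float64(224.9), np.int64(230), np.int64(233), np.int64(217), np.int64(233))
t11 green 11 (np.float64(226.6), np.float64(224.9), np.int64(225), np.int64(228), np.int64(224), np.int64(226))
t12 blue 59 (np.float64(228.7), np.float64(225.2), np.int64(227), np.int64(230), np.int64(217), np.int64(233))
t12 green 5 (np.float64(225.6), np.float64(225.0), np.int64(225), np.int64(226), np.int64(224), np.int64(226))
scale [275.9 221.3] [275.  223.4] [229.  224.6] [226.3 224.5]
```

```bash
python3 - <<'E'
from h import *
for n in('t11','t12'):
    hsv=cv2.cvtColor(cv2.imread(f'pics/{n}.png'),cv2.COLOR_BGR2HSV)[205:250,175:230]
    m=(hsv[...,1]>150)&(hsv[...,0]<25)&(hsv[...,2]>60);y,x=np.where(m);print(n,len(x),x.mean()+175,y.mean()+205)
print(robot.close_job())
E
```

```text
t11 170 203.71764705882353 224.62941176470588
t12 170 203.94117647058823 224.50588235294117
the job is handed in; nothing more can be done
None
```

The amber bottle is lying in the cradle with its neck through the fork. The clamp is pressing it against the fork, and I handed the job in with the handles still squeezed.

- **Laying the bottle:** I gripped it by the cap, tipped it over onto its side, re-gripped the body and set it in the cradle.
- **Pumping:** I squeezed the handles fully four times, and the fourth squeeze is the one being held. The gripper is set to 25 N and reads 45.7 mm. All four squeezes ended at about that reading, so I took it as the handles' stop, though the listed figure is 44 mm.
- **Nose after the third squeeze:** a close look showed the nose touching the bottle, pushed back about 1 to 1.7 mm.
- **Nose after the fourth squeeze:** before and after pictures show the jaw moved about 8 mm more, so the nose is now pushed back about 9 to 10 mm. In the top view about 5 to 6 mm of the green rod is still showing, and the bottle did not move.

The last nose reading comes from the top and side cameras at about 3 mm per pixel, so it is coarse. My final enlarged picture was refused because the 12-picture limit was reached, so I relied on colour measurements instead. The clock read about 20 s at the last check, against the 64 s limit.

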